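# Tamp the lens-case return caddy level and shut it

## Task

The lens cases in the grey return caddy stand up and keep its lid from closing. With the tamper, not with the gripper itself, press them all down until they lie flat and level in the caddy while the lid is still open; then stand the tamper upright back on its black mat and swing the lid fully shut. Leave the other things on the bench where they are.

Things in the scene. Friction and masses are not known exactly. Their poses are not given: they have to be found in the camera images.
- caddy: grey open-topped caddy fixed to the bench, 150 x 150 mm outside, walls and floor 5 mm, rim 60 mm above the table. Origin: centre of its underside, on the table; x points away from the robot to the hinged side, z up. Holds six lens cases in a far and a near row of three, one along each x wall; lying flat their tops are 29 mm above the table, with 12 mm to spare along x
- lid (a joint): angle (rad) of the caddy's clear blue lid, 150 x 150 x 6 mm with a small tab on its free edge: 0 shut, grows as it opens. Hinged on the far (+x) rim, it starts at 1.14 to 1.3, slanting over the caddy's far part (free edge about 200 mm above the table). A stiff hinge (0.3 N m) holds it where it is left; push its outer face near the free edge to shut it. Standing cases block it
- lid_hinge (a point): centre of the lid's hinge line, 75 mm in +x of the caddy's origin, 60.5 mm above the table; the hinge runs along the caddy's y
- lid_edge (a point): middle of the lid's free edge, on its outer (upper when shut) face, 150 mm from the hinge line
- tamper: hand tamper, 0.35 kg, standing on the mat: aluminium plate 62 (x) x 120 (y) x 10 mm with a straight orange handle 22 mm wide (y), 26 mm deep, 110 mm long. The handle rises from the middle of the plate's top and leans 25 degrees from vertical towards the tamper's -x (towards the robot). Origin: centre of the plate's underside, z up
- tamper_grip (a point): point on the handle's axis to grip: 37 mm in -x of the tamper's origin and 89 mm above its underside; the handle runs on 22 mm beyond it. Grip across the 22 mm width (along the tamper's y) with the fingers pointing down along the slanted handle, which then holds the plate level
- mat: thin black rubber mat fixed to the bench, 150 (x) x 160 (y) x 4 mm thick, the tamper's place. Origin: centre of its underside; axes like the caddy's
- case_a: white hard plastic lens case, a block 64 (x) x 42 (y) x 24 (z) mm, 40 g. Origin: its centre, 17 mm above the table when flat in the caddy (z then up). In the caddy's far row, in random order along y, leaning 43 degrees from flat on the far (+x) wall, lower end on the floor towards the middle, top corner 66 mm above the table; held by friction: a few newtons down on the top corner slide it flat
- case_b: green hard plastic lens case, a block 64 (x) x 42 (y) x 24 (z) mm, 40 g. Origin: its centre, 17 mm above the table when flat in the caddy (z then up). In the caddy's far row, in random order along y, leaning 43 degrees from flat on the far (+x) wall, lower end on the floor towards the middle, top corner 66 mm above the table; held by friction: a few newtons down on the top corner slide it flat
- case_c: blue hard plastic lens case, a block 64 (x) x 42 (y) x 24 (z) mm, 40 g. Origin: its centre, 17 mm above the table when flat in the caddy (z then up). In the caddy's far row, in random order along y, already lying flat
- case_d: green hard plastic lens case, a block 64 (x) x 42 (y) x 24 (z) mm, 40 g. Origin: its centre, 17 mm above the table when flat in the caddy (z then up). In the caddy's near row, in random order along y, leaning 43 degrees from flat on the near (-x) wall, lower end on the floor towards the middle, top corner 66 mm above the table; held by friction: a few newtons down on the top corner slide it flat
- case_e: white hard plastic lens case, a block 64 (x) x 42 (y) x 24 (z) mm, 40 g. Origin: its centre, 17 mm above the table when flat in the caddy (z then up). In the caddy's near row, in random order along y, leaning 43 degrees from flat on the near (-x) wall, lower end on the floor towards the middle, top corner 66 mm above the table; held by friction: a few newtons down on the top corner slide it flat
- case_f: yellow hard plastic lens case, a block 64 (x) x 42 (y) x 24 (z) mm, 40 g. Origin: its centre, 17 mm above the table when flat in the caddy (z then up). In the caddy's near row, in random order along y, already lying flat
- drops: bystander, to be left alone: small white eye-drop jar, 44 mm dia, 75 mm tall. Origin: under its middle, z up
- solution: bystander, to be left alone: blue lens-solution bottle, 60 mm dia, 170 mm tall. Origin: under its middle, z up
- cartons: bystander, to be left alone: stack of four lens cartons, about 74 x 100 x 88 mm tall. Origin: under its middle, z up
- spec_case: bystander, to be left alone: closed black and blue spectacle case, 60 x 155 x 37 mm tall. Origin: under its middle, z up
- occluder: bystander, to be left alone: flat black eye-occluder paddle lying down, 175 mm long, 60 mm wide disc. Origin: under its middle, z up
- mug: bystander, to be left alone: white mug, 76 mm dia, 90 mm tall. Origin: under its middle, z up
Not all that is in view belongs to the job. There is more than one size of the case_f; the one meant has the size given above.

How it is judged:
On the way:
1. all six cases lie flat in the caddy while the lid is still open (angle between each of case_a, case_b, case_c, case_d, case_e, case_f's own z axis and vertical below 0.12 rad and z of each of case_a, case_b, case_c, case_d, case_e, case_f in the frame of caddy below 0.0205 m and horizontal distance between each of case_a, case_b, case_c, case_d, case_e, case_f and caddy below 0.068 m and value of joint lid above 0.4 rad), for 0.2 s.
At the end, for the whole second after the job is handed in: All six cases lie flat in the caddy (tilted less than 0.12 rad, centres no more than 3.5 mm above the flat height, within 68 mm of the caddy's centre), the lid is shut (below 0.06 rad), and the tamper stands upright (within 0.08 rad) at rest on the mat, its centre within 55 mm of the mat's centre (angle between each of case_a, case_b, case_c, case_d, case_e, case_f's own z axis and vertical below 0.12 rad and z of each of case_a, case_b, case_c, case_d, case_e, case_f in the frame of caddy below 0.0205 m and horizontal distance between each of case_a, case_b, case_c, case_d, case_e, case_f and caddy below 0.068 m and value of joint lid below 0.06 rad and horizontal distance between tamper and mat below 0.055 m and angle between tamper's own z axis and vertical below 0.08 rad and z of tamper in the frame of mat below 0.01 m and linear speed of tamper below 0.02 m/s); the robot touches nothing.
It fails at once if the gripper pushes on a lens case (contact force between any of the fingers, the arm and case_a above 1 N or contact force between any of the fingers, the arm and case_b above 1 N or contact force between any of the fingers, the arm and case_c above 1 N or contact force between any of the fingers, the arm and case_d above 1 N or contact force between any of the fingers, the arm and case_e above 1 N or contact force between any of the fingers, the arm and case_f above 1 N).
It fails at once if a bystander is moved more than 30 mm (distance of any of drops, solution, cartons, spec_case, occluder, mug from where it was at the start of the episode above 0.03 m).
It also fails if it takes over 72 s, if anything falls off the work surface, if the arm or the gripper's body presses on something with over 40 N, if the wrist force passes 120 N, or if a joint passes its speed limit or range.

## Robot

A 6-joint arm with a two-finger parallel gripper is mounted at the origin on the work surface. World frame = base frame: x ahead of the robot, y to its left, z up, the work surface at z = 0. Lengths are in m, angles in rad, forces in N, time in s.
With the tool pointing down it reaches from about 0.25 to 0.775 m from the base axis. Payload 4 kg.
Tool frame: the origin (TCP) lies at the centre of the arm's flange, where the gripper is bolted on; the fingertips stand 199 mm ahead of it and the grasp point (between the pads) lies 180 mm ahead of it; z points along the fingers, y is the line along which they close (so a half turn about z gives the same grasp; the last joint's range is limited). The gripper opens to 94 mm and grips with 3 to 60 N. Pads are 16 mm wide; open, the fingers measure 119 mm over their backs; the gripper's body (75 mm by 177 mm) begins 78 mm behind the grasp point.
Start: joints at [-1.204, 0.087, 1.371, -0, 1.684, -0.103], TCP at [0.249, -0.49, 0.405] pointing down, gripper open.
Joint ranges: [-3.1, 3.1], [-0.76, 2.03], [0.27, 2.55], [-1.08, 4.22], [0.17, 2.65], [-2.57, 2.57]. Speed limits (rad/s): [2.79, 2.79, 3.14, 3.14, 3.14, 3.14].

## Interface

Orientations are given as a unit quaternion [w, x, y, z].
In Python, from rig import manip, claw, solver, vision, finder gives the robot as it stands. The module is installed in compiled form; this text tells all that it offers. Calls block until the motion is done:
- manip.reach(position, orientation): joint-space move of the TCP to a pose.
- manip.move_straight(position, rotation=None, max_speed=0.15, max_force=None): straight line of the TCP; rotation=None keeps the orientation; max_speed is the mean speed in m/s. With max_force (N) it stops when the force on the tool has changed by that much, and returns True; else False.
- manip.goto_joints(angles): joint-space move.
- claw.ungrasp() and claw.clamp(grasp_force=None): open the fingers fully, or close them until they stop; grasp_force is the grip in N (None keeps the last).
- manip.wait(seconds).
- solver.inverse_kinematics(position, orientation): joint angles nearest the present ones, or None.
- manip.get_obs(): the state.
- vision.grab_frame(name): name is "scene" or "top" or "wrist"; returns (picture, depth): 400x640x3 uint8, red, green, blue; 400x640 float32, m along the optical axis (not along the pixel's ray), 0 where there is no reading.
- vision.camera_params(name): a dict with "fx", "fy", "cx", "cy" (pixels), "eye" and "rotation" of the camera in the world. Camera axes: x right, y down, z forward; pixel columns grow to the right and rows downward; lengths in m; the calibration is good to about 2 mm. A picture is of the moment at which its call begins: read the wrist's pose just before it. camera_params takes no time and is no camera call; for the wrist camera it gives the pose at the moment of the call.
A pose or a line that the arm cannot do raises manip.PlanningError and nothing moves.
- manip.job_done(): hands the job in; it is judged then, once.
Trained networks look in the newest picture that a camera, given by its name, has taken for a name from the list of things; names that differ only in an ending like _2 or _b are one class to them, and where a whole thing is asked for, a point or a joint stands for the part that bears it (a point fixed in the world has none). Each returns a list of dicts, best first, with "conf" (0 to 1); they miss things now and then, are a little off and sometimes report something else, mostly with a low value. They report only what shows in the picture. A call takes as long as a camera call. They do not tell look-alikes from the thing itself.
- finder.masks_of(camera, thing): "region" (400x640 bool, what is visible of it) and "box" ([left, top, right, bottom] in pixels, round what is visible of it).
The state is a dict: "time_s": time; "joints": joint angles; "dq": joint speeds; "effort": joint torques, N m; "tool_pos": TCP position; "ee_rot": TCP orientation; "force": force on the tool from outside, world axes, zero at the start; "torque": the same for the moment, N m; "width": opening from 0.0 (shut) to 1.0 (fully open); "grasp_force": force on a finger pad.
Only numpy, scipy, OpenCV 4.12 (cv2) and the standard library are available. Lean on these libraries where they do the work, as an engineer would, in place of code of your own. Each camera call takes 0.05 s, during which the arm holds its last target. There are 200 camera calls.

## Working session

There is one attempt and no reset: what is moved stays moved. The work goes in short steps, each a Python script; the robot and the scene stay as the last script left them, time stands still between calls to the robot, and variables do not carry over. Pictures are saved under pics/ and viewed, at most 10 in all, crops included, and the job is handed in when it is done.

```bash
mkdir -p pics; cat > h.py <<'E'
import numpy as np, cv2
from rig import manip, claw, solver, vision, finder
from scipy.spatial.transform import Rotation as R
def cloud(cam):
    im,d=vision.grab_frame(cam); p=vision.camera_params(cam)
    v,u=np.indices(d.shape)
    c=np.stack([(u-p['cx'])/p['fx']*d,(v-p['cy'])/p['fy']*d,d],-1)
    M=np.array(p['rotation']); M=M if M.shape==(3,3) else R.from_quat(M,scalar_first=True).as_matrix()
    P=c@M.T+np.array(p['eye']); P[d<=0]=np.nan
    return im,P
def save(n,im): cv2.imwrite('pics/'+n,im[:,:,::-1])
E
python3 - <<'E'
from h import *
S={}
for c in ('scene','top'):
    im,P=cloud(c); save(c+'.png',im); np.save(c+'.npy',P)
    print(c,vision.camera_params(c)['eye'])
    for t in ['caddy','lid','tamper','mat','case_a','case_b','case_c','case_f','drops','solution','cartons','spec_case','occluder','mug']:
        for m in finder.masks_of(c,t)[:4]:
            if m['conf']<.3: continue
            q=P[m['region']]; q=q[~np.isnan(q[:,0])]
            if len(q): print(t,round(m['conf'],2),m['box'],np.median(q,0).round(3),np.percentile(q,2,0).round(3),np.percentile(q,98,0).round(3))
E
```

```text
scene [1.29502601 0.19093555 0.73997423]
caddy 0.67 [341.0, 184.4, 416.8, 274.1] [0.607 0.15  0.12 ] [0.572 0.076 0.002] [0.629 0.221 0.209]
lid 0.83 [344.2, 187.8, 412.5, 256.8] [0.602 0.15  0.139] [0.576 0.077 0.064] [0.629 0.22  0.21 ]
lid 0.63 [211.9, 211.2, 277.8, 255.5] [ 0.63  -0.194  0.005] [ 0.521 -0.288  0.001] [ 0.671 -0.13   0.008]
tamper 0.78 [217.6, 188.3, 265.0, 241.8] [ 0.597 -0.212  0.016] [ 0.488 -0.279  0.002] [ 0.635 -0.157  0.114]
mat 0.6 [209.2, 213.6, 278.1, 256.4] [ 0.629 -0.194  0.005] [ 0.521 -0.288  0.002] [ 0.671 -0.129  0.008]
case_a 0.79 [405.3, 192.6, 424.9, 213.8] [0.347 0.238 0.033] [0.317 0.208 0.008] [0.4   0.256 0.037]
case_b 0.79 [405.3, 192.6, 424.9, 213.8] [0.347 0.238 0.033] [0.317 0.208 0.008] [0.4   0.256 0.037]
case_c 0.79 [405.3, 192.6, 424.9, 213.8] [0.347 0.238 0.033] [0.317 0.208 0.008] [0.4   0.256 0.037]
case_f 0.79 [405.3, 192.6, 424.9, 213.8] [0.347 0.238 0.033] [0.317 0.208 0.008] [0.4   0.256 0.037]
drops 0.58 [309.9, 204.4, 326.2, 233.7] [ 0.535 -0.011  0.05 ] [ 0.507 -0.033  0.006] [0.543 0.006 0.077]
solution 0.92 [445.9, 174.5,
[... 2815 characters left out ...]
4.9] [0.574 0.193 0.03 ] [0.55  0.172 0.021] [0.599 0.213 0.034]
drops 0.47 [321.6, 186.8, 337.1, 207.2] [ 0.517 -0.016  0.075] [ 0.499 -0.035  0.033] [0.538 0.003 0.08 ]
solution 0.61 [227.0, 153.1, 296.7, 169.6] [0.594 0.145 0.162] [0.571 0.075 0.064] [0.629 0.219 0.216]
cartons 0.85 [149.7, 145.9, 201.7, 180.0] [0.601 0.389 0.087] [0.567 0.347 0.001] [0.643 0.452 0.093]
spec_case 0.56 [293.1, 232.8, 356.1, 259.5] [0.382 0.005 0.037] [ 0.351 -0.067  0.03 ] [0.412 0.077 0.042]
occluder 0.8 [445.5, 184.1, 481.5, 242.4] [ 0.511 -0.379  0.008] [ 0.407 -0.425  0.002] [ 0.553 -0.339  0.013]
mug 0.65 [444.6, 148.8, 488.6, 183.7] [ 0.607 -0.395  0.045] [ 0.564 -0.425  0.002] [ 0.635 -0.329  0.093]
```

```bash
python3 - <<'E'
import cv2,numpy as np
a=cv2.imread('pics/top.png')[130:290,140:500]; cv2.imwrite('pics/top_c.png',cv2.resize(a,(792,352),interpolation=cv2.INTER_CUBIC))
P=np.load('top.npy'); S=np.load('scene.npy')
# rim of caddy: z 55..64 near caddy
q=P[140:220,220:305].reshape(-1,3); r=q[(abs(q[:,2]-.06)<.004)]
print('rim',cv2.minAreaRect(r[:,:2].astype(np.float32)),len(r), r[r[:,0]<.5].mean(0))
for n,C in(('top',P),('scene',S)):
    q=C.reshape(-1,3); 
    m=(abs(q[:,0]-.6)<.1)&(abs(q[:,1]+.21)<.09)
    pl=q[m&(abs(q[:,2]-.0145)<.0025)]; print(n,'plate',len(pl),cv2.minAreaRect(pl[:,:2].astype(np.float32)))
    h=q[m&(q[:,2]>.03)]; 
    for z in(.03,.05,.07,.09,.105): 
        s=h[abs(h[:,2]-z)<.01]; print(z,len(s),s.min(0).round(3) if len(s) else'',s.max(0).round(3) if len(s) else '')
    mm=q[m&(abs(q[:,2]-.004)<.0025)]; print('mat',cv2.minAreaRect(mm[:,:2].astype(np.float32)),np.median(mm[:,2]))
E
```

```text
rim ((0.551525890827179, 0.1458757519721985), (0.15779152512550354, 0.1505843997001648), 2.862724781036377) 598 [0.48437701 0.15600167 0.06046807]
top plate 533 ((0.5911528468132019, -0.21326611936092377), (0.14396515488624573, 0.14394086599349976), 4.980685710906982)
0.03 15 [ 0.579 -0.223  0.03 ] [ 0.605 -0.204  0.039]
0.05 30 [ 0.568 -0.225  0.041] [ 0.6   -0.204  0.06 ]
0.07 30 [ 0.556 -0.223  0.061] [ 0.591 -0.206  0.079]
0.09 35 [ 0.552 -0.227  0.081] [ 0.582 -0.206  0.1  ]
0.105 86 [ 0.542 -0.229  0.095] [ 0.574 -0.208  0.115]
mat ((0.5999315977096558, -0.210465669631958), (0.17816616594791412, 0.20011597871780396), 89.82521057128906) 0.0038078549721182187
scene plate 544 ((0.5991727113723755, -0.2143724262714386), (0.06534203141927719, 0.11954469978809357), 6.6911163330078125)
0.03 40 [ 0.58  -0.224  0.03 ] [ 0.607 -0.203  0.04 ]
0.05 76 [ 0.573 -0.226  0.04 ] [ 0.601 -0.204  0.06 ]
0.07 80 [ 0.559 -0.227  0.06 ] [ 0.595 -0.204  0.079]
0.09 78 [ 0.552 -0.227  0.08 ] [ 0.585 -0.206  0.099]
0.105 82 [ 0.544 -0.228  0.095] [ 0.577 -0.207  0.114]
mat ((0.6000344753265381, -0.21016113460063934), (0.1796179711818695, 0.19944970309734344), 89.8325424194336) 0.00421198565649894
```

View pics/top_c.png

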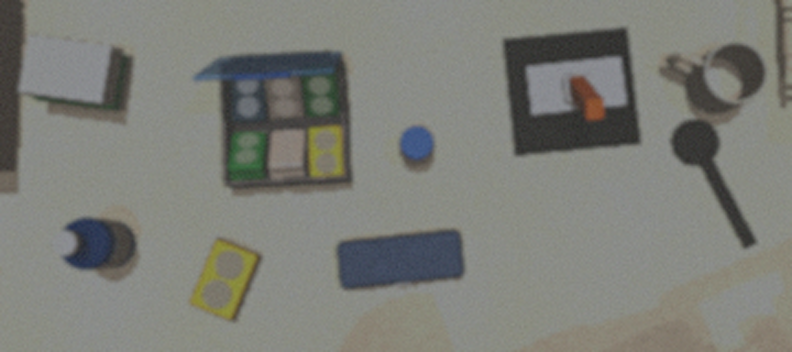

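View pics/scene.png

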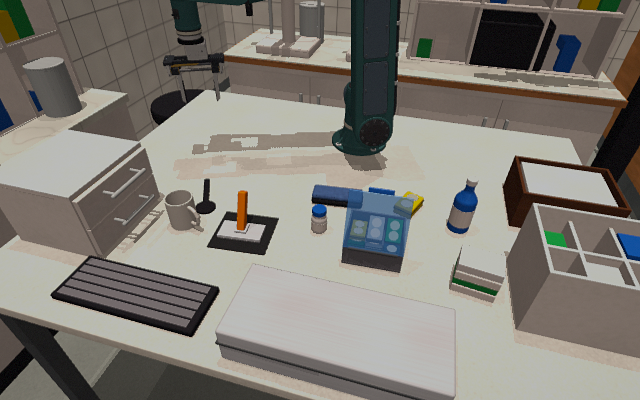

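The top crop shows the caddy at crop (285,120), with the flat yellow case_f in its near row at (325,150). The other yellow case, on the bench at (225,280), is larger and is a look-alike. case_f is the one inside the caddy, because it matches the near-row description. The tamper and mat are at (575,90). Next I'll take closer looks with the wrist camera.

```bash
python3 - <<'E'
from h import *
q0=manip.get_obs()['ee_rot']; print(q0, R.from_quat(q0,scalar_first=True).as_matrix().round(2).tolist())
Rd=R.from_matrix(np.array([[1,0,0],[0,-1,0],[0,0,-1.]])).as_quat(scalar_first=True)
p=vision.camera_params('wrist'); print(np.array(p['eye'])-manip.get_obs()['tool_pos'],p['rotation'],p['fx'])
for n,(x,y) in dict(cad=(.48,.146),tam=(.50,-.21)).items():
    manip.reach([x,y,.48],Rd); manip.wait(.3)
    im,P=cloud('wrist'); save('w_%s.png'%n,im); np.save('w_%s.npy'%n,P); print(manip.get_obs()['time_s'],manip.get_obs()['joints'],vision.camera_params('wrist')['eye'])
a=cv2.hconcat([cv2.imread('pics/w_cad.png'),cv2.imread('pics/w_tam.png')]); cv2.imwrite('pics/w_both.png',cv2.resize(a,(800,250),interpolation=cv2.INTER_AREA))
E
```

```text
[3.62955498e-05 9.72537839e-01 2.32744818e-01 2.01718929e-05] [[0.89, 0.45, 0.0], [0.45, -0.89, -0.0], [0.0, 0.0, -1.0]]
[ 0.0720471   0.03639954 -0.01913763] [ 0.11936047  0.84398737 -0.51787705 -0.07240003] 294.67961372245145
4.2667 [ 1.81664942e-01 -2.31983402e-02  1.33646325e+00 -1.27948728e-05
  1.82841843e+00  1.75297542e+00] [0.56085888 0.14571036 0.46080046]
5.9583 [-5.00968355e-01  6.76028047e-02  1.24360836e+00  3.26903135e-05
  1.83022014e+00  1.06865935e+00] [ 0.58093295 -0.20923007  0.46096582]
```

View pics/w_both.png

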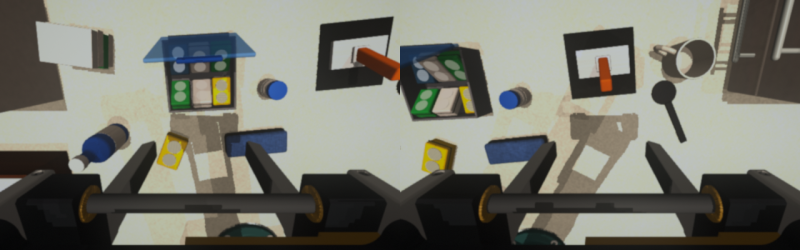

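```bash
python3 - <<'E'
import numpy as np,cv2
def rect(q): 
    r=cv2.minAreaRect(q[:,:2].astype(np.float32)); return np.round(r[0],4),np.round(r[1],4),round(r[2],2)
I=cv2.imread('pics/w_tam.png').astype(int); P=np.load('w_tam.npy')
ok=(abs(P[...,0]-.6)<.1)&(abs(P[...,1]+.21)<.11)
g=I.max(-1)
def big(m):
    m=cv2.morphologyEx(m.astype(np.uint8),cv2.MORPH_OPEN,np.ones((2,2))); n,l,s,_=cv2.connectedComponentsWithStats(m); return l==1+s[1:,4].argmax()
dark=big(ok&(g<70)&(P[...,2]<.03)); q=P[dark]; print('mat',rect(q),np.median(q[:,2]))
# holes: plate = bright inside mat hull
hull=cv2.convexHull(np.argwhere(dark)[:,::-1].astype(np.int32)); M=np.zeros(g.shape,np.uint8); cv2.fillConvexPoly(M,hull,1); M=cv2.erode(M,np.ones((5,5)))
pl=big((M>0)&(g>110)&(I[...,2]-I[...,0]<60)&(P[...,2]>.008)&(P[...,2]<.02)); q=P[pl]; print('plate',rect(q),np.median(q[:,2]),len(q))
og=ok&(I[...,2]-I[...,0]>70)&(P[...,2]>.02); q=P[og]
print('handle n',len(q),'z',q[:,2].min(),q[:,2].max())
top=q[q[:,2]>q[:,2].max()-.012]; print('top',top.mean(0),rect(top))
for z in (.03,.05,.07,.09,.11):
    s=q[abs(q[:,2]-z)<.01]
    if len(s): print(z,len(s),s.min(0).round(4),s.max(0).round(4))
# caddy rim
for f in('w_cad','top','scene'):
    P=np.load(f+'.npy'); ok=(abs(P[...,0]-.55)<.12)&(abs(P[...,1]-.146)<.12)
    q=P[ok&(abs(P[...,2]-.06)<.0035)]
    nr=q[(q[:,0]<.49)&(abs(q[:,1]-.146)<.06)]
    if len(nr)>20:
        k=np.polyfit(nr[:,1],nr[:,0],1); print(f,'near rim x=',k,len(nr),np.percentile(nr[:,0]-k[0]*nr[:,1],[2,98])+k[0]*.146)
    for lo,hi,nm in((.06,.085,'right'),(.205,.235,'left')):
        s=q[(q[:,1]>lo)&(q[:,1]<hi)&(q[:,0]>.49)&(q[:,0]<.58)]
        if len(s)>10: k=np.polyfit(s[:,0],s[:,1],1); print(nm,k[0],np.polyval(k,.55),len(s),np.percentile(s[:,1]-k[0]*(s[:,0]-.55),[2,98]))
    print('all',rect(q))
    l=P[ok&(P[...,2]>.09)]; 
    k=np.polyfit(l[:,2],l[:,0],1); print('lid slope',k,np.arctan2(1,-k[0]),l[:,2].max(),rect(l))
E
```

```text
mat (array([ 0.5802, -0.136 ]), array([0.1461, 0.    ]), 6.95) nan
plate (array([ 0.5968, -0.2171]), array([0.0614, 0.1197]), 6.7) nan 2994
handle n 1192 z 0.023522862647680165 0.40159544194748276
top [ 0.52725721 -0.20797121  0.39939081] (array([ 0.5268, -0.2094]), array([0.0983, 0.0099]), 89.66)
0.03 72 [ 0.5974 -0.2236  0.0235] [ 0.6073 -0.2055  0.0399]
0.05 97 [ 0.5891 -0.2245  0.0406] [ 0.5999 -0.2057  0.06  ]
0.07 112 [ 0.578  -0.226   0.0601] [ 0.5916 -0.2071  0.0798]
0.09 134 [ 0.5701 -0.2269  0.08  ] [ 0.5816 -0.2085  0.0998]
0.11 468 [ 0.5417 -0.231   0.1   ] [ 0.5725 -0.2085  0.1189]
w_cad near rim x= [-0.00095308  0.47900971] 530 [0.47062573 0.48927141]
right 0.051891712420144356 0.07350393505064015 275 [0.07134553 0.07553545]
left 0.08527734616657585 0.21760207351872546 296 [0.21027494 0.22147296]
all (array([0.5505, 0.146 ]), array([0.1574, 0.1492]), 3.05)
lid slope [-0.31901474  0.62950449] 1.2619873772437886 0.4183382986996586 (array([0.5422, 0.1472]), array([0.1525, 0.1617]), 3.09)
top near rim x= [0.00173831 0.47981809] 146 [0.47085628 0.48962536]
right 0.054559507945322765 0.07296312081275583 61 [0.0704126  0.07552229]
left 0.07728416412424383 0.21755641439156703 69 [0.21154087 0.22114667]
all (array([0.5515, 0.1459]), array([0.1578, 0.1506]), 2.86)
lid slope [-0.37176805  0.65358594] 1.2148621497533294 0.219235616393616 (array([0.5941, 0.1476]), array([0.0496, 0.149 ]), 3.0)
all (array([0.6266, 0.1511]), array([0.0093, 0.1424]), 2.61)
lid slope [-0.34908196  0.65039303] 1.2349395986786313 0.21733437580021397 (array([0.5963, 0.1482]), array([0.0523, 0.1505]), 3.37)
```

Measured poses:

| Thing | Position | Yaw | Other |
|---|---|---|---|
| Caddy | (0.547, 0.146) | 3° | Hinge x about 0.622 |
| Lid | – | – | About 1.22 rad open |
| Tamper | (0.598, -0.2145) | 6.7° | On the mat, z = 0.004 |

The sizes agree with those given. Next I grip the tamper.

```bash
cat >> h.py <<'E'
CAD=np.array([.547,.146,0]); CY=np.radians(3.0); MT=np.array([.598,-.2145,.004]); MY=np.radians(6.7)
s,c=np.sin(np.radians(25)),np.cos(np.radians(25))
TOOL=np.array([[c,0,s],[0,-1,0],[s,0,-c]])
DOWN=.015  # grip this far below tamper_grip along the handle
def tp(o,yaw,back=0.):
    """TCP pose for tamper origin o and yaw"""
    Z=R.from_euler('z',yaw); z=np.array([s,0,-c])
    g=np.array([-.037,0,.089])+z*(DOWN-.18-back)
    return np.asarray(o)+Z.apply(g),(Z*R.from_matrix(TOOL)).as_quat(scalar_first=True)
def cp(x,zb,y=0.): return tp(CAD+R.from_euler('z',CY).apply([x,y,zb]),CY)
def st(m=''):
    o=manip.get_obs(); print(m,'t',round(o['time_s'],2),'tcp',np.round(o['tool_pos'],4),'F',np.round(o['force'],1),'T',np.round(o['torque'],2),'w',round(o['width'],3),'gf',round(o['grasp_force'],1))
E
python3 - <<'E'
from h import *
for x,z in((-.0345,.03),(.027,.072),(.0345,.03),(-.0345,.15)): print(solver.inverse_kinematics(*cp(x,z)))
manip.reach(*tp(MT,MY,.11)); manip.move_straight(tp(MT,MY)[0],max_speed=.12,max_force=15); st('at')
claw.clamp(60); st('clamp')
manip.move_straight(tp(MT+[0,0,.11],MY)[0],max_speed=.15); manip.wait(.2); st('lift')
im,P=cloud('scene'); save('lift.png',cv2.resize(im[120:280,170:430],(780,480),interpolation=cv2.INTER_CUBIC))
E
```

```text
[ 0.22207354 -0.25454634  1.99017269 -0.08623641  0.97687875  1.77321341]
[ 0.19754315 -0.14471903  1.81351535 -0.07088991  1.04159779  1.73837476]
[ 0.19502063 -0.09246754  1.8545674  -0.0740242   0.94835811  1.74345676]
[ 0.22207354 -0.32583327  1.80035131 -0.07561848  1.23714575  1.74967904]
at t 7.65 tcp [ 0.4923 -0.2272  0.2436] F [ 0.7 -0.8  0.1] T [-0.02  0.2   0.04] w 0.998 gf 0.0
clamp t 8.75 tcp [ 0.492  -0.2269  0.2425] F [-1.1  0.   0.6] T [0.04 0.21 0.01] w 0.233 gf 60.0
lift t 9.83 tcp [ 0.4918 -0.2268  0.3509] F [-0.2  0.3 -2.5] T [-0.04  0.51  0.07] w 0.233 gf 60.0
```

View pics/lift.png

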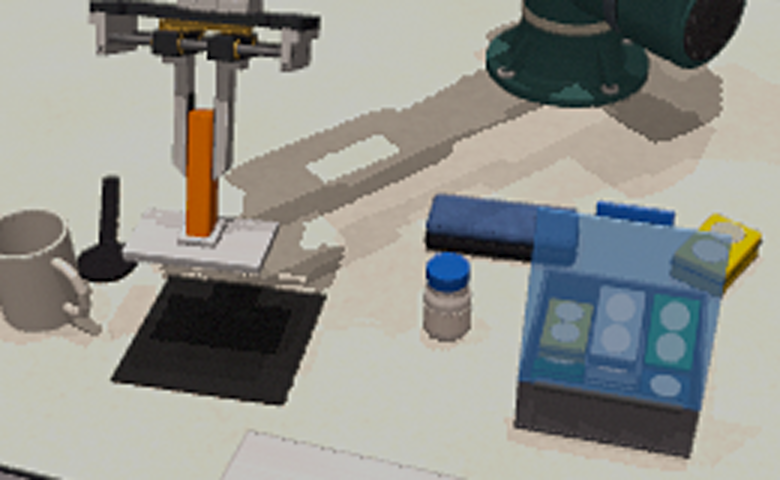

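The tamper is held by its handle (picture 200,170) with the plate level at (205,240), and the mat is clear. I'll check the plate pose in the depth data, then press the near row.

```bash
python3 - <<'E'
from h import *
im,P=cloud('scene'); q=P.reshape(-1,3); sat=im.max(-1).astype(int)-im.min(-1)
m=(abs(q[:,0]-.598)<.05)&(abs(q[:,1]+.2145)<.09)&(abs(q[:,2]-.122)<.012)&(sat.ravel()<40)
a=q[m]; A=np.c_[a[:,:2]-a[:,:2].mean(0),np.ones(len(a))]; print(len(a),np.linalg.lstsq(A,a[:,2],rcond=None)[0],cv2.minAreaRect(a[:,:2].astype(np.float32)))
manip.reach(*cp(-.0345,.15)); st('above')
manip.move_straight(cp(-.0345,.075)[0],max_speed=.15,max_force=10); st('top')
hit=manip.move_straight(cp(-.0345,.0275)[0],max_speed=.04,max_force=25); st('pressed %s'%hit); print('zb err',manip.get_obs()['tool_pos'][2]-cp(0,.029)[0][2])
E
```

```text
761 [-0.04928471 -0.00628926  0.1228614 ] ((0.5984712839126587, -0.2141956388950348), (0.06581515073776245, 0.12147911638021469), 7.04437255859375)
above t 11.32 tcp [0.4062 0.1382 0.3884] F [-0.2 -0.9 -2.7] T [-0.01  0.46 -0.  ] w 0.227 gf 60.0
top t 11.97 tcp [0.4066 0.1383 0.3143] F [-0.1  0.8 -2.3] T [0.09 0.47 0.01] w 0.232 gf 60.0
pressed False t 13.31 tcp [0.4064 0.1387 0.2672] F [-2.4 -0.   3. ] T [-0.22  0.32 -0.09] w 0.233 gf 60.0
zb err -0.0003122873218300848
```

```bash
python3 - <<'E'
from h import *
hit=manip.move_straight(cp(-.0345,.023)[0],max_speed=.03,max_force=18); st('pressed %s'%hit); print('zb',.029+manip.get_obs()['tool_pos'][2]-cp(0,.029)[0][2])
manip.move_straight(cp(-.0345,.09)[0],max_speed=.12); manip.move_straight(cp(-.0345,.17)[0],max_speed=.2); st()
im,P=cloud('scene'); save('n1.png',cv2.resize(im[150:290,310:440],(557,600),interpolation=cv2.INTER_CUBIC)); np.save('n1.npy',P)
q=P.reshape(-1,3);o=q-CAD; o=R.from_euler('z',-CY).apply(np.nan_to_num(o,nan=9))
for y in(-.042,0,.042):
    k=(abs(o[:,1]-y)<.015)&(o[:,0]<-.01)&(o[:,0]>-.065)&(o[:,2]<.07)&(o[:,2]>.0); print(y,k.sum(),np.percentile(o[k,2],[5,50,95]).round(4) if k.sum() else '')
E
```

```text
pressed True t 13.52 tcp [0.4075 0.1389 0.2667] F [0.4 1.3 2.2] T [0.   0.01 0.06] w 0.232 gf 60.0
zb 0.02816309775669168
 t 14.74 tcp [0.4057 0.1386 0.4069] F [ 0.4  0.2 -3.5] T [-0.06  0.51 -0.02] w 0.231 gf 60.0
-0.042 0 
0 0 
0.042 0
```

View pics/n1.png

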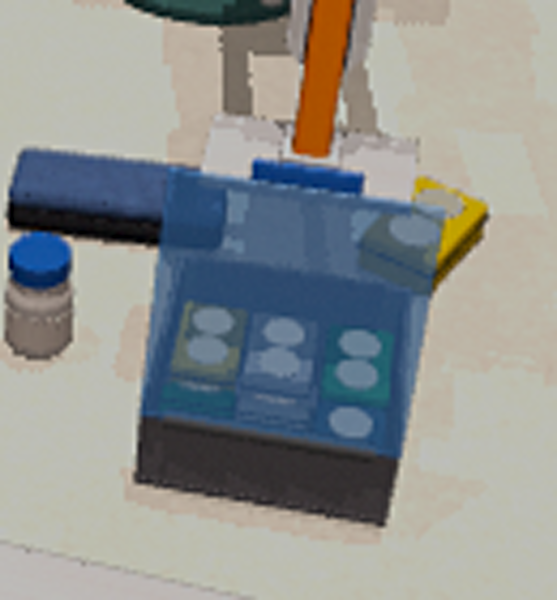

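Through the clear lid, the near row (yellow 210,340, white 283,345 and green 358,358) now lies level. Next is the far row.

```bash
python3 - <<'E'
from h import *
manip.move_straight(cp(.020,.085)[0],max_speed=.15,max_force=12); st('a')
h=manip.move_straight(cp(.027,.071)[0],max_speed=.08,max_force=12); st('b %s'%h)
h=manip.move_straight(cp(.035,.058)[0],max_speed=.05,max_force=20); st('c %s'%h)
h=manip.move_straight(cp(.035,.023)[0],max_speed=.035,max_force=20); st('d %s'%h); print('zb',.029+manip.get_obs()['tool_pos'][2]-cp(0,.029)[0][2])
E
```

```text
a t 15.62 tcp [0.4604 0.1415 0.3238] F [-0.1 -0.9 -2.8] T [-0.01  0.47  0.03] w 0.23 gf 60.0
b False t 15.96 tcp [0.4672 0.1418 0.3092] F [-0.7 -0.  -2.5] T [-0.01  0.55  0.05] w 0.227 gf 60.0
c False t 16.42 tcp [0.4754 0.1422 0.296 ] F [-0.4 -0.6 -2.8] T [ 0.    0.49 -0.05] w 0.232 gf 60.0
d True t 17.36 tcp [0.4766 0.1425 0.2663] F [-1.9  0.2  3.6] T [-0.1   0.28  0.  ] w 0.23 gf 60.0
zb 0.027782762401523553
```

```bash
python3 - <<'E'
from h import *
manip.move_straight(cp(.035,.060)[0],max_speed=.12); manip.move_straight(cp(.022,.078)[0],max_speed=.12); manip.move_straight(cp(-.03,.17)[0],max_speed=.2)
p,q=tp(MT+[0,0,.1],MY); manip.reach(p,q); st()
a,P=cloud('scene'); T,Q=cloud('top'); np.save('f_top.npy',Q)
v=cv2.hconcat([cv2.resize(a[170:290,330:430],(400,480)),cv2.resize(T[140:225,220:305],(400,480))]); save('f1.png',v)
o=R.from_euler('z',-CY).apply(np.nan_to_num(Q.reshape(-1,3)-CAD,nan=9))
for xr in((-.062,-.01),(.01,.045)):
  for y in(-.042,0,.042):
    k=(abs(o[:,1]-y)<.014)&(o[:,0]>xr[0])&(o[:,0]<xr[1])&(o[:,2]<.08); b=o[k]; A=np.c_[b[:,:2],np.ones(len(b))]
    print(xr,y,k.sum(),np.median(b[:,2]).round(4),np.percentile(b[:,2],[5,95]).round(4),np.linalg.lstsq(A,b[:,2],rcond=None)[0][:2].round(3))
# held plate
q=P.reshape(-1,3); sat=a.max(-1).astype(int)-a.min(-1)
m=(abs(q[:,0]-.598)<.05)&(abs(q[:,1]+.2145)<.09)&(abs(q[:,2]-.112)<.012)&(sat.ravel()<40); b=q[m]
A=np.c_[b[:,:2]-b[:,:2].mean(0),np.ones(len(b))]; print(len(b),np.linalg.lstsq(A,b[:,2],rcond=None)[0],cv2.minAreaRect(b[:,:2].astype(np.float32)))
E
```

```text
t 20.2 tcp [ 0.4922 -0.2262  0.3423] F [-0.2 -0.7 -2.5] T [0.02 0.5  0.02] w 0.23 gf 60.0
(-0.062, -0.01) -0.042 197 0.0304 [0.0265 0.0339] [ 0.005 -0.051]
(-0.062, -0.01) 0 197 0.03 [0.0265 0.0338] [ 0.006 -0.024]
(-0.062, -0.01) 0.042 201 0.0305 [0.0266 0.0342] [-0.003  0.03 ]
(0.01, 0.045) -0.042 134 0.0309 [0.027  0.0342] [0.004 0.011]
(0.01, 0.045) 0 134 0.0304 [0.0261 0.0339] [ 0.01  -0.025]
(0.01, 0.045) 0.042 130 0.0302 [0.0268 0.0335] [0.034 0.008]
756 [-0.04735811 -0.0090881   0.1140324 ] ((0.6001046299934387, -0.2139318585395813), (0.0668710470199585, 0.12088188529014587), 7.504314422607422)
```

View pics/f1.png

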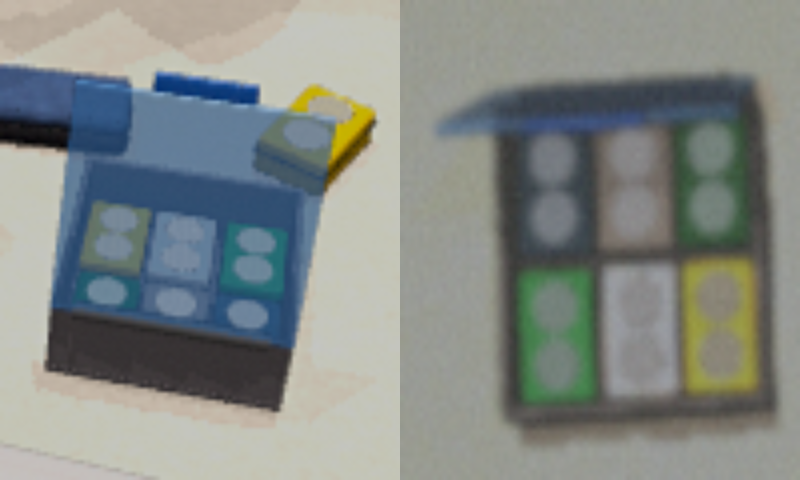

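All six cases are flat: tops are at about 30 mm with slopes of 0.05 or less, and the lid is still open. In the right half, the far row is at (550–710,180) and the near row at (555–720,330). Now I put the tamper back.

```bash
python3 - <<'E'
from h import *
manip.move_straight(tp(MT+[0,0,.012],MY)[0],max_speed=.12)
h=manip.move_straight(tp(MT+[0,0,-.004],MY)[0],max_speed=.02,max_force=6); st('down %s'%h); print('zb',manip.get_obs()['tool_pos'][2]-tp(MT,MY)[0][2])
manip.wait(.2); claw.ungrasp(); manip.wait(.3)
manip.move_straight(tp(MT,MY,.13)[0],max_speed=.15); st('off')
a,P=cloud('scene'); q=P.reshape(-1,3); sat=a.max(-1).astype(int)-a.min(-1); br=a.max(-1).ravel()
m=(abs(q[:,0]-.598)<.05)&(abs(q[:,1]+.2145)<.075)&(abs(q[:,2]-.014)<.006)&(sat.ravel()<40)&(br>110); b=q[m]
A=np.c_[b[:,:2]-b[:,:2].mean(0),np.ones(len(b))]; print(len(b),np.linalg.lstsq(A,b[:,2],rcond=None)[0],cv2.minAreaRect(b[:,:2].astype(np.float32)))
save('p1.png',cv2.resize(a[170:270,190:440],(800,320)))
E
```

```text
down True t 21.79 tcp [ 0.4919 -0.227   0.2424] F [-0.5  0.5  3. ] T [-0.12 -0.22 -0.03] w 0.229 gf 60.0
zb -0.00012468518718314336
off t 24.5 tcp [ 0.4373 -0.2332  0.3592] F [ 0.8 -0.5 -0.1] T [ 0.02  0.21 -0.01] w 1.003 gf 0.0
614 [-0.02318632 -0.00164229  0.01453362] ((0.6003620624542236, -0.2151666134595871), (0.06560616195201874, 0.12011653929948807), 6.714416027069092)
```

View pics/p1.png

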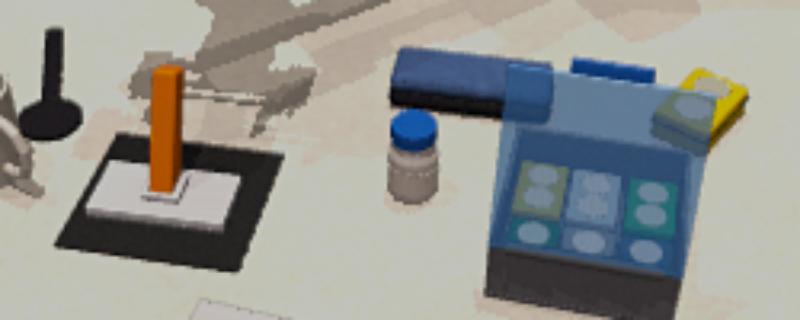

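The tamper stands level on the mat (165,190) and matches its start pose. Now I push the lid shut with closed fingers.

```bash
python3 - <<'E'
from h import *
Z=R.from_euler('z',CY); D=(Z*R.from_matrix([[1,0,0],[0,-1,0],[0,0,-1.]])).as_quat(scalar_first=True)
def lp(th,gap=0.,r=.128):
    n=np.array([np.sin(th),0,np.cos(th)]); t=np.array([-np.cos(th),0,np.sin(th)])
    return CAD+Z.apply(np.array([.075,0,.0605])+t*r+n*(.006+.009*np.sin(th)+gap)+[0,0,.199])
o=manip.get_obs()['tool_pos']; manip.move_straight([o[0],o[1],.48],max_speed=.25); claw.clamp(10)
a=lp(1.2,.04); manip.reach([a[0],a[1],.48],D); st('over')
manip.move_straight(a,max_speed=.15,max_force=10); st('beside')
for th in (1.2,1.05,.9,.75,.6,.45,.3,.15,0.):
    h=manip.move_straight(lp(th),max_speed=.1,max_force=25)
    if h: st('stop %.2f'%th); break
st('end')
if not h:
    h=manip.move_straight(lp(0)-[0,0,.006],max_speed=.02,max_force=12); st('press %s'%h)
E
```

```text
over t 28.05 tcp [0.6262 0.149  0.4804] F [-0.2 -1.3 -0.8] T [ 0.07  0.06 -0.01] w 0.002 gf 0.0
beside t 28.74 tcp [0.6263 0.1495 0.3997] F [ 0.5 -0.7 -0.4] T [ 0.01 -0.02 -0.05] w 0.003 gf 0.0
end t 32.12 tcp [0.4943 0.1433 0.266 ] F [ 0.8 -0.8  1.7] T [ 0.04 -0.06  0.  ] w 0.008 gf 0.8
press True t 32.33 tcp [0.4943 0.1433 0.2659] F [-0.6 -0.6  4.4] T [-0.    0.14  0.02] w 0.003 gf 2.1
```

```bash
python3 - <<'E'
from h import *
o=manip.get_obs()['tool_pos']; manip.move_straight([o[0],o[1],.45],max_speed=.2); 
manip.reach([.35,-.02,.48],R.from_matrix([[1,0,0],[0,-1,0],[0,0,-1.]]).as_quat(scalar_first=True)); manip.wait(.3); st()
a,P=cloud('scene'); save('e.png',cv2.resize(a[165:285,150:500],(800,274)))
o=R.from_euler('z',-CY).apply(np.nan_to_num(P.reshape(-1,3)-CAD,nan=9))
k=(abs(o[:,0])<.065)&(abs(o[:,1])<.065)&(o[:,2]<.2); b=o[k]; print(len(b),np.linalg.lstsq(np.c_[b[:,:2],np.ones(len(b))],b[:,2],rcond=None)[0])
E
```

```text
t 34.59 tcp [ 0.3507 -0.0196  0.4796] F [ 0.3 -0.1  0.3] T [ 0. -0. -0.] w 0.004 gf 0.0
1708 [0.00010782 0.00093637 0.0673729 ]
```

View pics/e.png

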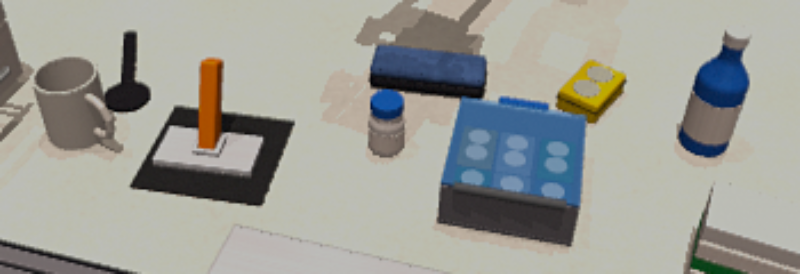

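The lid is flat and shut at (515,150), with its top level at 67 mm. The tamper stands on the mat at (210,145), and nothing else in view has moved.

```bash
python3 -c "
from rig import manip
print(manip.job_done())"
```

```text
the job is handed in; nothing more can be done
None
```

I handed the job in at about 35 s: the cameras show all six cases pressed flat with the lid still open, the tamper upright back on its mat, the lid fully shut, and the bystanders still in place; no verdict was returned.

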